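# Shim the rocking inspection microscope

### The job

The inspection microscope rocks because the foot at its near left corner is too short and hangs clear of the bench. Push the wooden wedge along the bench, thin end first, under that foot until it is snug, then press down firmly for a moment on the round corner pad above that foot to prove that the microscope no longer rocks, and let go with the wedge still snug. Only push and press: do not pinch or lift the wedge, do not shove the microscope out of place or jack it up out of level, and leave everything else where it lies.

Things in the scene. Friction and masses are not known exactly. Their poses are not given: they have to be found in the camera images.
- microscope: Inspection microscope, loose, about 3 kg: white base plate 156 (x) x 180 (y) mm, underside 14 mm and top 28 mm above the bench, with arms to four round corner pads. Origin: bench level under the base's centre; x points away from the robot's side, y left, z up. Three feet (30 mm across) reach the bench, at (+100,+115), (+100,-115), (-100,-115) mm, and it stands level on them.
- short_foot (a point): Centre of the underside of the short foot, a dark steel disc 30 mm across at x -100, y +115 mm of the microscope (near left corner seen from the robot). While the microscope stands level it hangs 7.5 mm above the bench; a press of about 2 N on the pad above tips the microscope onto it.
- corner_pad (a point): Centre of the top of the round aluminium corner pad above the short foot: 40 mm across, 14 mm thick, top 28 mm above the bench. A firm press here is 5 to 10 N.
- lens_head (a point): Bottom centre of the microscope's white lens head, 122 mm above the bench (44 mm across, reaching up to 214 mm). A steel column 74 mm behind it (microscope +x) rises to 228 mm.
- wedge: Plain wooden wedge, loose, about 60 g: 100 mm long (x), 50 mm wide (y), flat underside, top a straight ramp from 20 mm high at the thick end (x -50) to 2 mm at the thin end (x +50). Origin: centre of its underside. It lies on the bench left of the short foot, thin end roughly towards it.
- wedge_back (a point): Middle of the wedge's flat upright thick end, 10 mm above the bench; axes as the wedge. Snug: the foot's edge bears on the ramp, the foot's centre about 85 mm ahead (+x) of this point, and the wedge then stays by friction. The wedge slides with under 1 N until snug; then a push of 4 to 6 N is right, and over about 10 N jacks the microscope out of level or shifts it.
- screwdriver: Black-handled screwdriver, 160 mm long, lying on the bench on the robot's side of the microscope. Leave alone.
- tweezers: Steel tweezers, 125 mm long, 6 mm high, lying flat near the robot. Leave alone.
- flux_jar: Small amber jar, 48 mm across, 50 mm tall, beyond the work. Leave alone.
- solder_spool: Grey solder spool standing on end, 58 mm across, 44 mm tall, beyond the work. Leave alone.
- parts_tray: Grey divided tray, 110 x 150 x 22 mm, to the left of the work. Leave alone.
- phone: Black phone lying flat, 72 x 146 x 8 mm, to the right of the microscope. Leave alone.
- phone_board: Small dark circuit board, 30 x 60 x 5 mm, lying on the microscope's base plate under its lens. Leave it there.
There are look-alikes about, which are no part of the job. There is more than one size of the phone_board; the job needs the largest.

How it is judged:
By the outcome, as a careful person would: the job done as asked, in the order asked, and still so for the second after the job is handed in, with the robot touching nothing.
It also fails if it takes over 51 s, if anything falls off the work surface, if the arm or the gripper's body presses on something with over 40 N, if the wrist force passes 120 N, or if a joint passes its speed limit or range.

### The arm

A 6-joint arm with a two-finger parallel gripper is mounted at the origin on the work surface. World frame = base frame: x ahead of the robot, y to its left, z up, the work surface at z = 0. Lengths are in m, angles in rad, forces in N, time in s.
With the tool pointing down it reaches from about 0.375 to 0.9 m from the base axis. Payload 3.1 kg.
Tool frame: the origin (TCP) lies where the fingers leave the gripper's body, on its centre line; the fingertips stand 73 mm ahead of it and the grasp point (between the pads) lies 54 mm ahead of it; z points along the fingers, y is the line along which they close (so a half turn about z gives the same grasp; the last joint's range is limited). The gripper opens to 85 mm and grips with 20 to 120 N. Pads are 22 mm wide; open, the fingers measure 114 mm over their backs; the gripper's body (76 mm by 85 mm) begins 54 mm behind the grasp point. The pads swing forward as they close: fully open they stand 13 mm farther back than shut.
Start: joints at [0.95, 0.527, 1.433, -0, 1.181, -0.178], TCP at [0.268, 0.565, 0.304] pointing down, gripper open.
Joint ranges: [-3.08, 3.08], [-0.75, 2.2], [0.22, 2.44], [-1.43, 4.57], [0, 2.65], [-2.85, 2.85]. Speed limits (rad/s): [2.79, 2.79, 3.14, 3.14, 3.14, 3.14].

### API

Orientations are given as a unit quaternion [x, y, z, w].
In Python, from station import manip gives the robot as it stands.
- The arm moves only by the tool step_arm, never from a script. Its argument "moves" is one flat list of numbers, 5 for each row, row after row: the opening, from 0 (shut) to 1 (fully open), then the shift along the world's x, y, z scaled (see below), then the turn about the world's z scaled (see below). In form: [fingers, x, y, z, yaw, fingers, x, y, z, yaw, ...]. A call has 1 to 12 rows; each row is the pose to reach, as a shift and turn from the pose commanded when the call began, turning the shorter way round; what a row does not reach only later rows make up. The controller multiplies each number of a shift by 200 mm and each number of a turn by pi rad. A row lasts 1/8 s, in which the tool goes at most 62.5 mm and 10.7 degrees, less where a joint would pass 70% of its speed; a pose out of reach is approached as far as the arm can. A call with a number of a shift or a turn outside -1 to 1 is refused whole. A call with a gripper value outside its range is refused whole. The fingers move at their own pace and stop on an object; "grip_force" is the grip in N (left out, the last holds). Time passes only in rows, so rows that repeat a pose let the fingers close. It gives the time, the measured TCP pose, the force, the opening and the grip force at its end, in the units of the state.
- manip.sense(): the state, without advancing time (a new reading comes with each control period).
- manip.snapshot(name): name is "scene" or "top"; returns a dict with "color" (400x640x3 uint8, blue, green, red), "z_map" (400x640 float32, m along the optical axis (not along the pixel's ray), 0 where there is no reading), "fovy" (degrees; the focal length in pixels is half the picture's height over the tangent of half this angle, whatever the lens; pixels are square), "cx", "cy" (the principal point, pixels), "k1" (the pictures are not rectified: a ray, as slopes to the right and down, at radius r is drawn at 1 + k1 r^2 times it, then the intrinsics apply), "R" (3x3) and "t" (3): a world point X has camera coordinates R X + t. Camera axes: x right, y down, z forward; pixel columns grow to the right and rows downward; lengths in m; the calibration is good to about 2 mm. A picture is of the moment at which its call begins.
- manip.sign_off(): hands the job in; it is judged then, once.
The state is a dict: "t": time; "q": joint angles; "qd": joint speeds; "tau": joint torques, N m; "tcp_pos": TCP position; "tool_rot": TCP orientation; "force": force on the tool from outside, world axes, zero at the start; "ft_torque": the same for the moment, N m; "finger_gap": opening from 0.0 (shut) to 1.0 (fully open); "gripper_force": force on a finger pad.
Only numpy, scipy, OpenCV 4.12 (cv2) and the standard library are available. Lean on these libraries where they do the work, as an engineer would, in place of code of your own. Each camera call takes 0.05 s, during which the arm holds its last target. There are 200 camera calls.

## Working session

There is one attempt and no reset: what is moved stays moved. The work goes in short steps, Python scripts to look and compute and a tool call to move; the robot and the scene stay as the last step left them, time stands still between calls to the robot, and variables do not carry over. Pictures are saved under pics/ and viewed, at most 10 in all, crops included, and the job is handed in when it is done.

Besides the shell and the picture viewer there is one more tool, called after "Request:" in YAML: its name, and indented under it one key for each argument. step_arm: Moves the arm, as the interface text tells. Its arguments: {"type":"object","properties":{"moves":{"type":"array","items":{"type":"number"}},"grip_force":{"type":"number"}},"required":["moves"]}

```bash
mkdir -p pics
cat > h.py <<'E'
import numpy as np,cv2,pickle
from station import manip
def snap(n,f):
    s=manip.snapshot(n); pickle.dump(s,open(f'{f}.pkl','wb')); cv2.imwrite(f'pics/{f}.png',s['color']); return s
def ray(s,uv):
    f=200/np.tan(np.radians(s['fovy'])/2); K=np.array([[f,0,s['cx']],[0,f,s['cy']],[0,0,1.]])
    p=cv2.undistortPoints(np.array(uv,float).reshape(-1,1,2),K,np.array([s['k1'],0,0,0.])).reshape(-1,2)
    d=np.c_[p,np.ones(len(p))]@s['R']; return -s['R'].T@s['t'],d
def plane(s,uv,z):
    c,d=ray(s,uv); return c+d*((z-c[2])/d[:,2])[:,None]
E
python3 - <<'E'
from h import *
for n in('scene','top'):
    s=snap(n,n+'0'); print(n,-s['R'].T@s['t'],s['fovy'],s['k1'])
print(manip.sense())
E
```

```text
scene [ 1.13315875 -0.65038296  0.91403312] 53.40213644951018 -0.017357032589748262
top [0.44211075 0.00177457 1.34445807] 46.77058471047839 -0.03135040122007323
{'t': 0.1, 'q': array([ 9.49496937e-01,  5.28333657e-01,  1.43376552e+00,  3.87055885e-06,
        1.18138444e+00, -1.78512752e-01]), 'qd': array([ 0.00017813, -0.00041086, -0.0028937 , -0.00109468, -0.00078988,
       -0.00187993]), 'tau': array([-2.10731018e-04, -4.43305635e+01, -1.78584641e+01, -2.80493432e-04,
        3.87579203e-03,  5.19702127e-06]), 'tcp_pos': array([0.2674731 , 0.56432514, 0.30305838]), 'tool_rot': array([ 2.19589768e-01,  9.75591841e-01, -8.70184943e-04, -3.69754952e-04]), 'force': array([ 0.35801909,  0.13064748, -0.44335178]), 'ft_torque': array([ 0.01318222,  0.00532581, -0.03922025]), 'gripper_force': 0.0, 'finger_gap': 0.999933484984812}
```

View pics/top0.png

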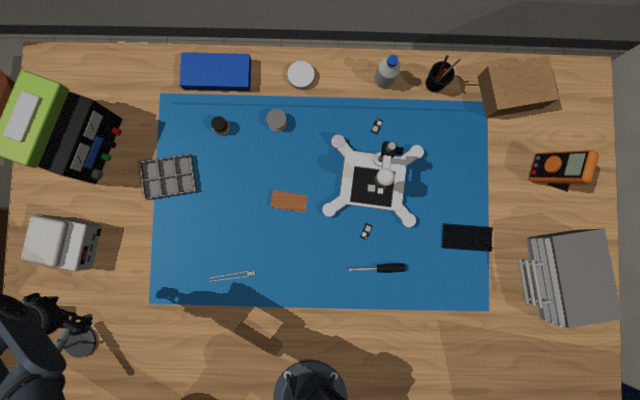

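View pics/scene0.png

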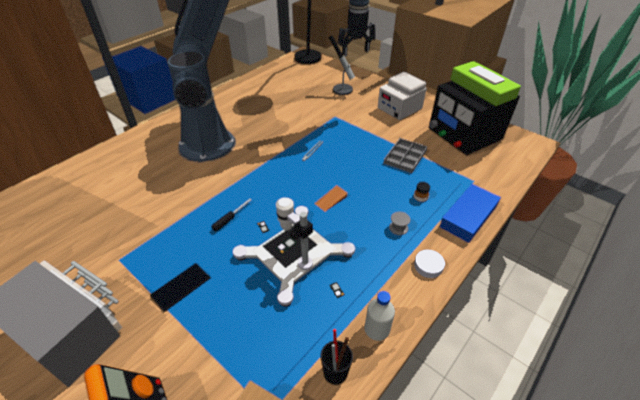

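Top view: the orange wedge is at about (289,201), the short-foot pad at (330,209), and the other pads at (338,143), (418,153) and (406,220). Next I'll measure the wedge and pads.

```bash
cat > meas.py <<'E'
from h import *
def meas(s):
    hsv=cv2.cvtColor(s['color'],cv2.COLOR_BGR2HSV)
    m=cv2.inRange(hsv,(3,90,60),(22,255,255)); r=np.zeros_like(m); r[180:225,255:360]=255; m&=r
    c=max(cv2.findContours(m,0,cv2.CHAIN_APPROX_NONE)[0],key=cv2.contourArea)
    b=cv2.minAreaRect(c); P=plane(s,cv2.boxPoints(b),.008); print('wedge px',b,'\n',P.round(4))
    z=s['z_map']; print('wedge z ends', P.mean(0).round(4))
    w=cv2.inRange(hsv,(0,0,120),(179,70,255)); 
    out=[]
    for u,v in((330,209),(338,143),(418,153),(406,220)):
        q=np.zeros_like(w); cv2.circle(q,(u,v),11,255,-1); q&=w
        # circle core via distance transform peak
        d=cv2.distanceTransform(cv2.copyMakeBorder(w,0,0,0,0,0),cv2.DIST_L2,5); d[q==0]=0
        yy,xx=np.where(d>d.max()-.6); out.append((xx.mean(),yy.mean())); print('pad',out[-1],d.max(),plane(s,[out[-1]],.028)[0].round(4))
if __name__=='__main__':
    s=pickle.load(open('top0.pkl','rb')); meas(s)
    cv2.imwrite('pics/c0.png',cv2.resize(s['color'][125:240,255:430],None,fx=4.5,fy=4.5,interpolation=2))
    c,d=None,None
    # wedge height profile
    uv=[(u,v) for v in range(196,208) for u in range(272,308)]
    f=200/np.tan(np.radians(s['fovy'])/2)
    c,d=ray(s,uv); Z=np.array([s['z_map'][v,u] for u,v in uv]); X=c+d*Z[:,None]
    for u in range(272,308,4): print(u,X[[i for i,p in enumerate(uv) if p[0]==u and 199<=p[1]<=204]][:,2].mean().round(4),end=' ')
E
python3 meas.py
```

```text
wedge px ((288.58111572265625, 201.01353454589844), (34.03059005737305, 16.933095932006836), 9.462322235107422) 
 [[0.5356 0.1269 0.008 ]
 [0.5844 0.1203 0.008 ]
 [0.5704 0.0225 0.008 ]
 [0.5217 0.0293 0.008 ]]
wedge z ends [0.553  0.0747 0.008 ]
pad (np.float64(329.0), np.float64(209.0)) 7.0 [ 0.5312 -0.0423  0.028 ]
pad (np.float64(337.8), np.float64(140.8)) 6.5906997 [ 0.7293 -0.0636  0.028 ]
pad (np.float64(416.2), np.float64(150.6)) 6.1969 [ 0.7064 -0.2911  0.028 ]
pad (np.float64(407.44444444444446), np.float64(218.55555555555554)) 6.5906997 [ 0.5092 -0.2668  0.028 ]
272 0.0187 276 0.0178 280 0.0149 284 0.0126 288 0.0121 292 0.0095 296 0.0078 300 0.0056 304 0.001
```

View pics/c0.png

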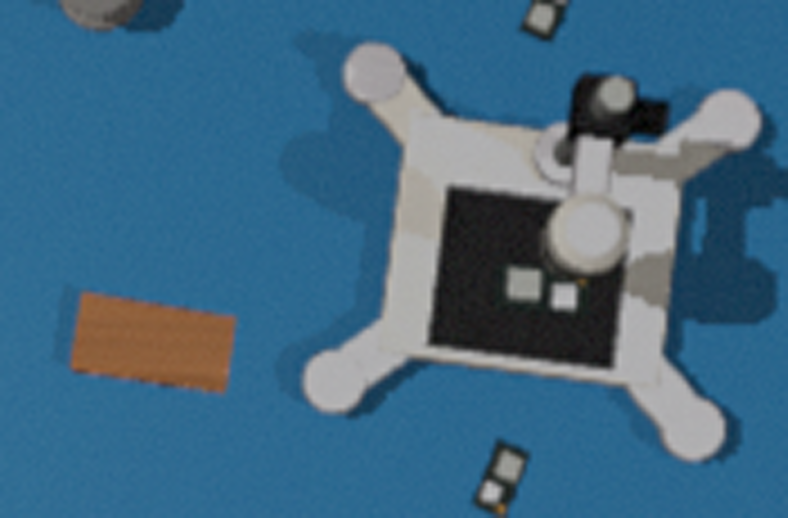

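Request:
step_arm:
  moves: [0.3,0.75,-1,-0.2,-0.21,0.3,0.75,-1,-0.2,-0.21,0.3,0.75,-1,-0.2,-0.21,0.3,0.75,-1,-0.2,-0.21,0.3,0.75,-1,-0.2,-0.21,0.3,0.75,-1,-0.2,-0.21]

```text
t: 0.85
tcp_pos: [0.4177, 0.3645, 0.2636]
tool_rot: [0.524, 0.852, -0.0, -0.0]
force: [-0.5, -0.3, -0.3]
finger_gap: 0.299
gripper_force: 0.0
```

Request:
step_arm:
  moves: [0.3,0.75,-0.98,-0.4,-0.207,0.3,0.75,-0.98,-0.4,-0.207,0.3,0.75,-0.98,-0.4,-0.207,0.3,0.75,-0.98,-0.4,-0.207,0.3,0.75,-0.98,-0.4,-0.207,0.3,0.75,-0.98,-0.4,-0.207,0.3,0.75,-0.98,-0.4,-0.207]

```text
t: 1.72
tcp_pos: [0.5666, 0.1708, 0.1844]
tool_rot: [0.767, 0.641, 0.0, -0.0]
force: [0.2, 0.1, -0.1]
finger_gap: 0.297
gripper_force: 0.0
```

Request:
step_arm:
  moves: [0.3,0,0,-0.25,0,0.3,0,0,-0.45,0,0.3,0,0,-0.52,0,0.3,0,0,-0.52,0]

```text
t: 2.22
tcp_pos: [0.5671, 0.1698, 0.0799]
tool_rot: [0.768, 0.641, -0.0, -0.0]
force: [0.4, -0.3, 0.5]
finger_gap: 0.297
gripper_force: 0.0
```

Run:
```python
from h import *
s=snap('top','t1'); a=cv2.resize(s['color'][150:240,220:360],None,fx=4,fy=4)
s2=snap('scene','s1'); b=cv2.resize(s2['color'][170:260,260:400],None,fx=4,fy=4)
b=b[:230]; a=a; cv2.imwrite('pics/v1.png',np.vstack([a[:360],b]))
```

```text
(no output)
```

View pics/v1.png

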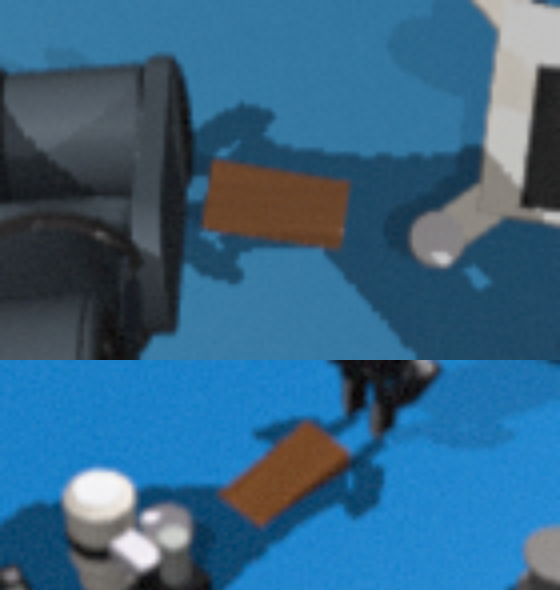

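The two fingers stand behind the thick end (top crop about (200,205)), with the thin end pointing at the pad (440,238). I'll push most of the way now.

Request:
step_arm:
  moves: [0.3,-0.01,-0.06,0,0,0.3,-0.02,-0.12,0,0,0.3,-0.028,-0.16,0,0,0.3,-0.035,-0.2,0,0,0.3,-0.042,-0.24,0,0,0.3,-0.049,-0.28,0,0,0.3,-0.056,-0.32,0,0,0.3,-0.063,-0.36,0,0,0.3,-0.07,-0.4,0,0,0.3,-0.077,-0.44,0,0,0.3,-0.077,-0.44,0,0]

```text
t: 3.7
tcp_pos: [0.5522, 0.08, 0.0798]
tool_rot: [0.769, 0.64, -0.0, -0.0]
force: [0.8, 0.2, -0.3]
finger_gap: 0.298
gripper_force: 0.0
```

Run:
```python
from h import *
s=snap('top','t2'); a=cv2.resize(s['color'][160:240,250:370],None,fx=4,fy=4)
s2=snap('scene','s2'); b=cv2.resize(s2['color'][170:240,260:380],None,fx=4,fy=4)
cv2.imwrite('pics/v2.png',np.vstack([a,b[:280]]))
```

```text
(no output)
```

View pics/v2.png

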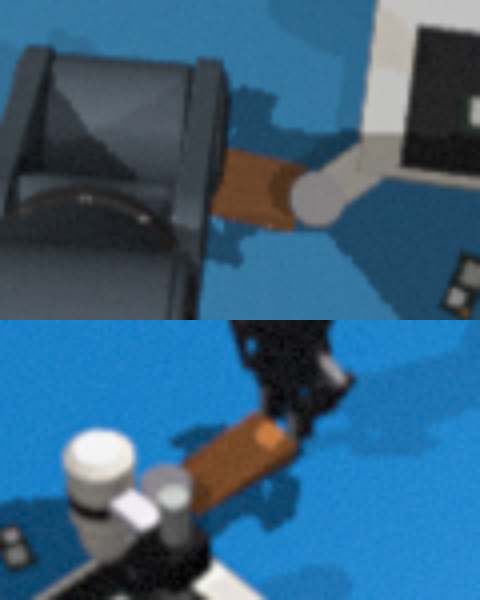

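The thin end is entering under the pad (top crop (305,195)), well centred. I'll continue slowly while reading force.

Request:
step_arm:
  moves: [0.3,-0.004,-0.02,0,0,0.3,-0.008,-0.04,0,0,0.3,-0.011,-0.06,0,0,0.3,-0.015,-0.08,0,0,0.3,-0.018,-0.1,0,0,0.3,-0.018,-0.1,0,0]

```text
t: 4.55
tcp_pos: [0.5487, 0.0603, 0.0799]
tool_rot: [0.769, 0.64, -0.0, -0.0]
force: [0.4, 0.0, 0.2]
finger_gap: 0.298
gripper_force: 0.0
```

Request:
step_arm:
  moves: [0.3,-0.002,-0.01,0,0,0.3,-0.003,-0.015,0,0,0.3,-0.003,-0.015,0,0]

```text
t: 4.92
tcp_pos: [0.5481, 0.0577, 0.0799]
tool_rot: [0.768, 0.64, -0.0, 0.0]
force: [0.0, 0.0, -0.0]
finger_gap: 0.299
gripper_force: 0.0
```

Request:
step_arm:
  moves: [0.3,-0.002,-0.01,0,0,0.3,-0.002,-0.01,0,0]

```text
t: 5.18
tcp_pos: [0.5477, 0.0556, 0.0799]
tool_rot: [0.768, 0.64, -0.0, -0.0]
force: [0.2, -0.3, -0.2]
finger_gap: 0.3
gripper_force: 0.0
```

Request:
step_arm:
  moves: [0.3,-0.001,-0.006,0,0,0.3,-0.001,-0.006,0,0]

```text
t: 5.42
tcp_pos: [0.5476, 0.0544, 0.0799]
tool_rot: [0.768, 0.64, -0.0, 0.0]
force: [0.9, 0.1, -0.1]
finger_gap: 0.304
gripper_force: 0.0
```

Request:
step_arm:
  moves: [0.3,-0.001,-0.006,0,0,0.3,-0.001,-0.006,0,0]

```text
t: 5.68
tcp_pos: [0.5473, 0.0532, 0.0799]
tool_rot: [0.768, 0.64, -0.0, 0.0]
force: [-0.1, -0.3, 0.1]
finger_gap: 0.3
gripper_force: 0.0
```

Request:
step_arm:
  moves: [0.3,-0.001,-0.006,0,0,0.3,-0.001,-0.006,0,0]

```text
t: 5.92
tcp_pos: [0.5472, 0.052, 0.0799]
tool_rot: [0.768, 0.64, -0.0, 0.0]
force: [0.8, -0.7, -0.3]
finger_gap: 0.303
gripper_force: 0.0
```

Request:
step_arm:
  moves: [0.3,-0.001,-0.006,0,0,0.3,-0.001,-0.006,0,0]

```text
t: 6.18
tcp_pos: [0.547, 0.0511, 0.0799]
tool_rot: [0.769, 0.64, 0.0, -0.0]
force: [0.3, 2.5, 0.5]
finger_gap: 0.301
gripper_force: 1.1
```

Request:
step_arm:
  moves: [0.3,-0.001,-0.005,0,0,0.3,-0.001,-0.005,0,0]

```text
t: 6.42
tcp_pos: [0.5469, 0.0505, 0.0799]
tool_rot: [0.769, 0.64, 0.0, -0.0]
force: [1.2, 4.7, -0.6]
finger_gap: 0.299
gripper_force: 2.5
```

Request:
step_arm:
  moves: [0.3,0,0,0,0,0.3,0,0,0,0]

```text
t: 6.68
tcp_pos: [0.5469, 0.0504, 0.0799]
tool_rot: [0.769, 0.64, 0.0, -0.0]
force: [0.9, 3.9, 0.8]
finger_gap: 0.303
gripper_force: 2.6
```

Request:
step_arm:
  moves: [0.3,0.01,0.05,0,0,0.3,0.03,0.15,0,0,0.3,0.06,0.3,0.1,0,0,0.06,0.3,0.35,0,0,0.06,0.3,0.35,0,0,0.06,0.3,0.35,0]

```text
t: 7.42
tcp_pos: [0.5585, 0.1106, 0.1499]
tool_rot: [0.768, 0.64, -0.0, 0.0]
force: [0.1, -0.1, -0.4]
finger_gap: 0.001
gripper_force: 0.0
```

Run:
```python
from h import *
s=snap('top','t3'); a=cv2.resize(s['color'][130:240,260:430],None,fx=4,fy=4); cv2.imwrite('pics/v3.png',a)
s0=pickle.load(open('top0.pkl','rb'))
g=lambda s:cv2.cvtColor(s['color'],cv2.COLOR_BGR2GRAY).astype(np.float32)[140:230,345:425]
print(cv2.phaseCorrelate(g(s0),g(s)))
print(manip.sense()['force'])
```

```text
((-0.0364219474388463, 0.006551177688990606), 0.9505894361601935)
[-0.29886617 -0.34782975  0.73043667]
```

View pics/v3.png

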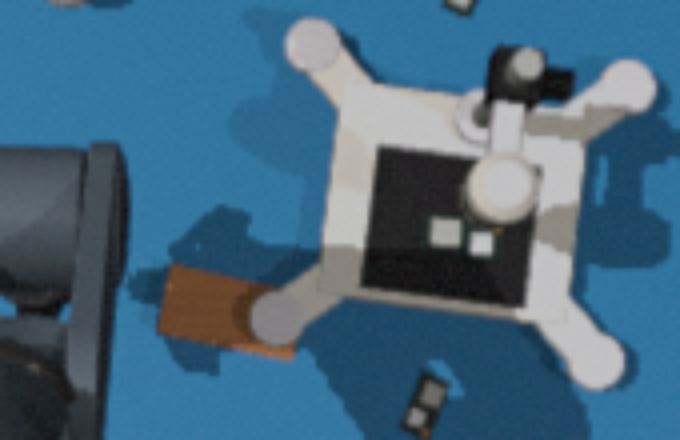

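The wedge sits under the pad (pad at crop (276,316), i.e. about (329,209) in full), and the microscope hasn't moved. Now I'll go above the pad with the fingers shut.

Request:
step_arm:
  moves: [0,-0.03,-0.2,0,0,0,-0.08,-0.45,0,0,0,-0.12,-0.65,0,0,0,-0.14,-0.77,0,0,0,-0.14,-0.77,-0.1,0,0,-0.14,-0.77,-0.18,0,0,-0.14,-0.77,-0.2,0,0,-0.14,-0.77,-0.2,0]

```text
t: 8.48
tcp_pos: [0.5305, -0.0436, 0.1092]
tool_rot: [0.768, 0.64, -0.0, -0.001]
force: [0.5, -0.0, -0.2]
finger_gap: -0.003
gripper_force: 0.0
```

Request:
step_arm:
  moves: [0,0,0,-0.01,0,0,0,0,-0.02,0,0,0,0,-0.02,0]

```text
t: 8.85
tcp_pos: [0.5308, -0.044, 0.1061]
tool_rot: [0.768, 0.64, 0.0, 0.0]
force: [0.5, -0.3, -0.0]
finger_gap: 0.001
gripper_force: 0.0
```

Run:
```python
from h import *
s=snap('top','t4'); s2=snap('scene','s4')
cv2.imwrite('pics/v4.png',np.vstack([cv2.resize(s['color'][150:230,270:390],None,fx=4,fy=4)[:300],cv2.resize(s2['color'][170:245,230:350],None,fx=4,fy=4)[:290]]))
```

```text
(no output)
```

View pics/v4.png

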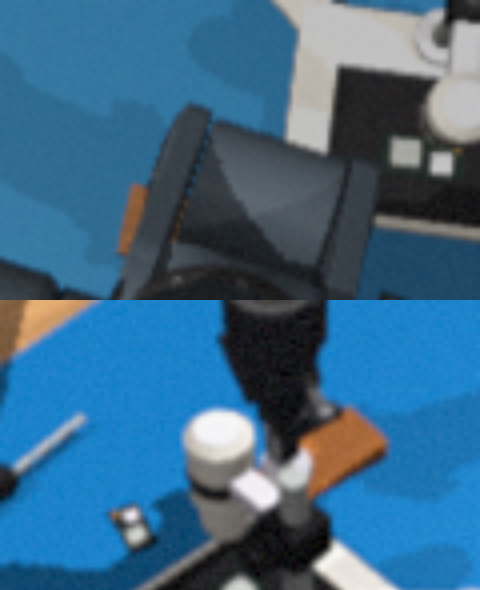

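The shut fingers are over the pad and clear of the lens head. I'll descend gently.

Request:
step_arm:
  moves: [0,0,0,-0.01,0,0,0,0,-0.02,0,0,0,0,-0.02,0]

```text
t: 9.32
tcp_pos: [0.5306, -0.0441, 0.1017]
tool_rot: [0.768, 0.64, -0.0, -0.0]
force: [-0.0, -0.1, -0.4]
finger_gap: 0.006
gripper_force: 0.0
```

Request:
step_arm:
  moves: [0,0,0,-0.004,0,0,0,0,-0.004,0]

```text
t: 9.57
tcp_pos: [0.5307, -0.0441, 0.1011]
tool_rot: [0.768, 0.64, -0.0, -0.0]
force: [-0.1, 0.1, 0.2]
finger_gap: -0.001
gripper_force: 0.0
```

Request:
step_arm:
  moves: [0,0,0,-0.003,0,0,0,0,-0.003,0]

```text
t: 9.82
tcp_pos: [0.5308, -0.0441, 0.1007]
tool_rot: [0.768, 0.64, 0.0, 0.0]
force: [-0.1, -0.2, 2.2]
finger_gap: 0.0
gripper_force: 1.0
```

Request:
step_arm:
  moves: [0,0,0,-0.004,0,0,0,0,-0.004,0]

```text
t: 10.07
tcp_pos: [0.5308, -0.0441, 0.1006]
tool_rot: [0.768, 0.64, 0.0, 0.0]
force: [-1.4, 0.8, 8.9]
finger_gap: -0.001
gripper_force: 4.1
```

Request:
step_arm:
  moves: [0,0,0,-0.002,0,0,0,0,-0.002,0]

```text
t: 10.32
tcp_pos: [0.5308, -0.0441, 0.1006]
tool_rot: [0.768, 0.64, 0.0, 0.0]
force: [-1.5, 0.2, 11.2]
finger_gap: -0.0
gripper_force: 5.4
```

Request:
step_arm:
  moves: [0,0,0,0.003,0,0,0,0,0.003,0,0,0,0,0.003,0,0,0,0,0.003,0,0,0,0,0.003,0,0,0,0,0.003,0,0,0,0,0.003,0,0,0,0,0.003,0]

```text
t: 11.32
tcp_pos: [0.5308, -0.0441, 0.1006]
tool_rot: [0.768, 0.64, 0.0, 0.0]
force: [-0.9, 0.6, 8.1]
finger_gap: -0.001
gripper_force: 3.9
```

Request:
step_arm:
  moves: [0,0,0,0.02,0,0,0,0,0.1,0,0,0,0,0.3,0,0,0.05,0.3,0.4,0,0,0.1,0.6,0.4,0,0,0.15,0.9,0.4,0,0,0.15,1,0.4,0,0,0.15,1,0.4,0]

```text
t: 12.32
tcp_pos: [0.5603, 0.1569, 0.1802]
tool_rot: [0.768, 0.641, -0.0, 0.0]
force: [-0.5, 0.5, 0.0]
finger_gap: -0.005
gripper_force: 0.0
```

Run:
```python
from h import *
s=snap('top','t5'); s2=snap('scene','s5'); g=lambda s,a:cv2.cvtColor(s['color'],cv2.COLOR_BGR2GRAY).astype(np.float32)[a]
for n,o,a in((s,'top0',np.s_[140:230,345:425]),(s,'t3',np.s_[185:225,295:345]),(s2,'scene0',np.s_[220:300,230:350])):
    print(cv2.phaseCorrelate(g(pickle.load(open(o+'.pkl','rb')),a),g(n,a)))
cv2.imwrite('pics/v5.png',np.vstack([cv2.resize(s['color'][130:240,270:430],None,fx=3,fy=3)[:300],cv2.resize(s2['color'][180:305,220:380],None,fx=3,fy=3)[:290]]))
```

```text
((-0.08439085465955998, -0.011942061485974875), 0.9486519230736626)
((-0.11258730155620356, 0.3057825878319349), 0.6503019828796387)
((0.005480519371261039, -0.0058511037161608215), 0.9454324356714885)
```

View pics/v5.png

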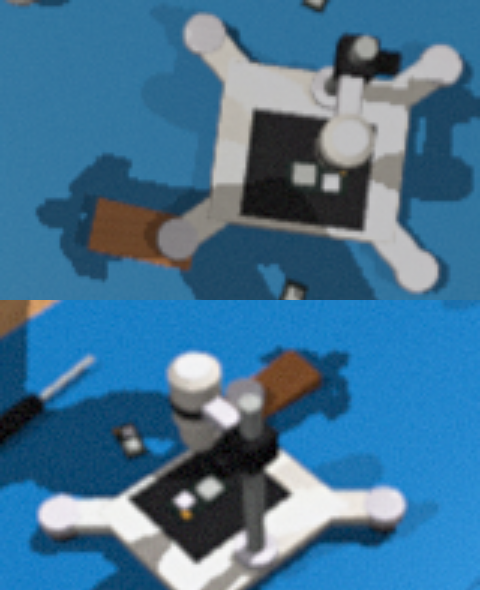

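The wedge is still under the pad and the microscope is unmoved. I'll check whether the wedge crept back.

Run:
```python
from h import *
for o in('t3','t5'):
    s=pickle.load(open(o+'.pkl','rb')); hsv=cv2.cvtColor(s['color'],cv2.COLOR_BGR2HSV)
    m=cv2.inRange(hsv,(3,90,40),(22,255,255)); print(o,[int(np.where(m[v,290:340])[0].min())+290 for v in range(197,212)],s['color'][200:210,298:304].mean(2).round()[::3].tolist())
```

```text
t3 [303, 302, 302, 302, 302, 302, 301, 301, 301, 301, 301, 300, 300, 300, 300] [[55.0, 51.0, 55.0, 66.0, 79.0, 73.0], [50.0, 53.0, 59.0, 69.0, 74.0, 70.0], [89.0, 65.0, 64.0, 70.0, 69.0, 71.0], [97.0, 66.0, 71.0, 71.0, 69.0, 74.0]]
t5 [303, 303, 302, 302, 302, 302, 302, 301, 301, 301, 301, 300, 300, 300, 300] [[56.0, 51.0, 54.0, 61.0, 76.0, 77.0], [53.0, 53.0, 59.0, 68.0, 70.0, 67.0], [53.0, 57.0, 61.0, 72.0, 69.0, 70.0], [54.0, 61.0, 74.0, 70.0, 70.0, 71.0]]
```

The wedge has not crept, so I'm handing in.

```bash
python3 -c "
from station import manip
print(manip.sign_off())"
```

```text
the job is handed in; nothing more can be done
None
```

The wedge is snug under the short foot (pushed to about 5 N), the pad held firm under a press of about 8 N that briefly read 11.2 N (above the 5–10 N range), neither the microscope nor the wedge had visibly moved afterwards, and the job is handed in.

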